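Assemble the sieve stack on the shaker

ROBOT

A 7-joint arm with a two-finger parallel gripper is mounted at the origin on the work surface. World frame = base frame: x ahead of the robot, y to its left, z up, the work surface at z = 0. Lengths are in m, angles in degrees, forces in N, time in s.
With the tool pointing down it reaches from about 0.35 to 0.9 m from the base axis. Payload 7.2 kg.
Tool frame: the origin (TCP) lies midway between the tips of the shut fingers; the grasp point (between the pads) lies 19 mm behind it (r.grip_point_offset is the distance from the TCP to the grasp point, in m); z points along the fingers, y is the line along which they close (so a half turn about z gives the same grasp; the last joint's range is limited). The gripper opens to 88 mm and grips with 3 to 60 N. Pads are 20 mm wide; open, the fingers measure 115 mm over their backs; the gripper's body (75 mm by 178 mm) begins 61 mm behind the grasp point.
Start: joints at [-72.834, 23.554, -0.728, 91.456, 0.321, 64.991, -4.71], TCP at [0.225, 0.583, 0.187] pointing down, gripper open.
Joint ranges: [-169.25, 169.25], [-16.82, 113.86], [-84.01, 82.57], [7.8, 145.47], [-59.2, 239.2], [7.22, 106.19], [-163.78, 163.78]. Speed limits (degrees/s): [136.94, 136.94, 172.46, 172.46, 180, 180, 180].

INTERFACE

Orientations are given as [roll, pitch, yaw] about the fixed x, y, z axes, in that order (R = Rz(yaw) Ry(pitch) Rx(roll)).
In Python, from bench import r gives the robot as it stands.
- The arm moves only by the tool carry_out, never from a script. Its argument "rows" is a list that holds one entry, the list of rows, each a list of 7 numbers: the turn, a rotation vector about the tool's x, y, z in rad, then the shift along the tool's x, y, z in m, then the closure, from 0 (fully open) to 1 (shut). In form: [[[wx, wy, wz, x, y, z, jaw], ...]]. A call has 1 to 20 rows; each row is the pose to reach, as a shift and turn from the pose commanded when the call began, along the tool's axes at that moment; what a row does not reach only later rows make up. A row lasts 1/12 s, in which the tool goes at most 41.7 mm and 7.16 degrees, less where a joint would pass 70% of its speed; a pose out of reach is approached as far as the arm can. A call with a gripper value outside its range is refused whole. The fingers move at their own pace and stop on an object; "newtons" is the grip in N (left out, the last holds). Time passes only in rows, so rows that repeat a pose let the fingers close. It gives the time, the measured TCP pose, the force, the opening and the grip force at its end, in the units of the state.
- r.sense(): the state, without advancing time (a new reading comes with each control period).
- r.read_camera(name): name is "scene" or "top" or "wrist"; returns a dict with "image" (384x512x3 uint8, blue, green, red), "intrinsics" (3x3 intrinsics, pixels), "view" (4x4, takes a point from world to camera coordinates); the wrist camera has in their place "mount" (4x4, takes a point from camera to tool coordinates, whose origin is the TCP and whose axes are the flange's). Camera axes: x right, y down, z forward; pixel columns grow to the right and rows downward; lengths in m; the calibration is good to about 2 mm. A picture is of the moment at which its call begins: read the wrist's pose just before it. There is no depth.
- r.hand_in(): hands the job in; it is judged then, once.
Trained networks look in a picture, given as the dict that the camera call returned (one of the last four; its "shot" number tells which), for a name from the list of things; names that differ only in an ending like _2 or _b are one class to them, and where a whole thing is asked for, a point or a joint stands for the part that bears it (a point fixed in the world has none). Each returns a list of dicts, best first, with "conf" (0 to 1); they miss things now and then, are a little off and sometimes report something else, mostly with a low value. They report only what shows in the picture. A call takes as long as a camera call. They do not tell look-alikes from the thing itself.
- r.cut_out(label, picture): "pixels" (384x512 bool, what is visible of it) and "bbox" ([left, top, right, bottom] in pixels, round what is visible of it).
- r.landmark_of(label, picture): "at" ([column, row] in pixels: a listed point, or the origin of a listed thing).
The state is a dict: "t": time; "joint_positions": joint angles; "qd": joint speeds; "tau": joint torques, N m; "ee_pos": TCP position; "orientation": TCP orientation; "contact_force": force on the tool from outside, world axes, zero at the start; "torque": the same for the moment, N m; "grip_width": finger opening in m; "grip_force": force on a finger pad.
Only numpy, scipy, OpenCV 4.12 (cv2) and the standard library are available. Lean on these libraries where they do the work, as an engineer would, in place of code of your own. Each camera call takes 0.05 s, during which the arm holds its last target. There are 200 camera calls.

TASK

Build the test-sieve stack on the sieve shaker. First press the collecting pan down into the shaker's sprung collar, twisting it as needed, until its shoulder sits fully home on the collar; then nest on it the fine-mesh sieve, then the coarse-mesh sieve, and last the lid, each fully seated and upright. Leave the amber jar and the brass weight standing where they are.

Things in the scene. Friction and masses are not known exactly. Their poses are not given: they have to be found in the camera images.
- pan_c (a point): Collecting pan: steel, round, 56 mm across outside, open top (bore 50 mm). No mesh: smooth floor 38 mm below the rim. 56 mm high: an 18 mm plug (48 mm across, its lowest 10 mm tapering to 40 at the foot), then a 38 mm frame whose lower edge is the shoulder. 0.16 kg. Point: on the axis, half-way up, 28 mm above the foot. Grip across the outside near the rim, fingertips above the shoulder, to clear the collar.
- fine_c (a point): Fine sieve: steel, round, 56 mm across outside, open top (bore 50 mm). Close mesh, light and dense, 32 mm below the rim. 42 mm high: a 10 mm skirt (46 mm across, 40 at the foot) that drops into the mouth of the part below until the frame rests on its rim, and a 32 mm frame. 0.10 kg. Point: on the axis, half-way up, 21 mm above the foot.
- coarse_c (a point): Coarse sieve: steel, round, 56 mm across outside, open top (bore 50 mm). Wide mesh (12 mm, dark between wires) 50 mm below the rim. 60 mm high: a 10 mm skirt (46 mm across, 40 at the foot) that drops into the mouth of the part below until the frame rests on its rim, and a 50 mm frame. 0.14 kg. Point: on the axis, half-way up, 30 mm above the foot.
- lid_knob (a point): Lid, 50 mm high: 10 mm skirt like the sieves', which drops into the coarse sieve's mouth; steel disc 56 mm across, 6 mm thick, that rests on the rim; black upright knob 18 mm across, 34 mm high, on its middle. 0.09 kg. Point: on the axis in the knob, 38 mm above the foot, 22 mm above the disc's top: grip the knob here.
- seat (a point): Centre of the upper face of the aluminium collar (66 mm across, 20 mm high, bore 52) on the sieve shaker, a fixed white box 150 x 150 x 60 mm at the left or right; 80 mm above the bench. Three black spring clips in it grip the pan's plug: laid in, the pan stays about 10 mm high; a 5 to 15 N push sends it home, shoulder on the collar, its point 10 mm above this one, where it stays.
- hotplate_top (a point): Hotplate, a fixed bystander on the other side from the shaker: white box 150 x 150 mm, 78 mm high, flat white square top, no collar. Point: centre of its top.
- jar_c (a point): Amber glass jar with white cap, loose, 44 mm across, 55 mm high, among the things: leave it standing where it is. Point: its centre.
- weight_c (a point): Brass laboratory weight, loose, 38 mm across, 50 mm high, small knob on top, among the things: leave it standing where it is. Point: its centre.
There are look-alikes about, which are no part of the job. Leave any blue, purple or turquoise look-alike of the part that bears pan_c alone.

How it is judged:
By the outcome, as a careful person would: the job done as asked, in the order asked, and still so for the second after the job is handed in, with the robot touching nothing.
It also fails if it takes over 131 s, if anything falls off the work surface, if the arm or the gripper's body presses on something with over 40 N, if the wrist force passes 120 N, or if a joint passes its speed limit or range.

## Working session

There is one attempt and no reset: what is moved stays moved. The work goes in short steps, Python scripts to look and compute and a tool call to move; the robot and the scene stay as the last step left them, time stands still between calls to the robot, and variables do not carry over. Pictures are saved under pics/ and viewed, at most 17 in all, crops included, and the job is handed in when it is done.

Besides the shell and the picture viewer there is one more tool, called after "Request:" as name([rows], argument=value, ...), one row to a line, values as JSON. carry_out: Moves the arm, as the interface text tells. Its arguments: {"type":"object","properties":{"rows":{"type":"array"},"newtons":{"type":"number"}},"required":["rows"]}

```bash
mkdir -p pics; ls; cat > h.py <<'E'
import numpy as np, cv2
from bench import r
from scipy.spatial.transform import Rotation as R
def tool():
    s=r.sense(); T=np.eye(4); T[:3,:3]=R.from_euler('xyz',s['orientation'],degrees=True).as_matrix(); T[:3,3]=s['ee_pos']; return T
def shot(n):
    T=tool() if n=='wrist' else None
    p=r.read_camera(n); 
    p_cw=np.linalg.inv(p['view']) if n!='wrist' else T@p['mount']
    return p,p_cw
def at_z(p,C,uv,z):
    d=C[:3,:3]@np.linalg.inv(p['intrinsics'])@np.array([uv[0],uv[1],1.]); o=C[:3,3]
    return o+d*(z-o[2])/d[2]
def proj(p,C,X):
    c=np.linalg.inv(C)@np.append(X,1); q=p['intrinsics']@c[:3]; return q[:2]/q[2]
E
python3 - <<'E'
from h import *
np.set_printoptions(precision=3,suppress=True)
print(r.sense())
Z=dict(pan_c=.028,fine_c=.021,coarse_c=.03,lid_knob=.038,seat=.08,hotplate_top=.078,jar_c=.0275,weight_c=.025)
for n in('top','scene'):
    p,C=shot(n); cv2.imwrite(f'pics/{n}0.png',p['image']); print(n,C[:3,3],C[:3,2])
    for k,z in Z.items():
        for d in r.landmark_of(k,p)[:4]: print(n,k,round(d['conf'],2),np.array(d['at']),at_z(p,C,d['at'],z))
E
```

```text
pics
{'t': 0.0, 'joint_positions': array([-72.834,  23.601,  -0.728,  91.504,   0.321,  64.99 ,  -4.71 ]), 'qd': array([ 0.047,  0.095,  0.045,  0.022,  0.033,  0.02 , -0.066]), 'tau': array([  0.   , -58.794,   0.641, -29.108,  -0.054,   0.018,   0.   ]), 'ee_pos': array([0.225, 0.583, 0.186]), 'orientation': array([-179.908,    0.007,  158.927]), 'contact_force': array([0.689, 0.654, 0.275]), 'torque': array([ 0.05 , -0.011,  0.011]), 'grip_force': 0.0, 'grip_width': 0.08779890391510892}
top [ 0.435 -0.015  1.094] [ 0.049  0.037 -0.998]
top pan_c 0.96 [204.5 232.8] [0.361 0.171 0.028]
top pan_c 0.86 [213.  192.1] [0.467 0.147 0.028]
top pan_c 0.75 [241.3 232.3] [0.361 0.074 0.028]
top pan_c 0.62 [171.3 218.7] [0.399 0.258 0.028]
top fine_c 0.55 [230.9 139.1] [0.606 0.099 0.021]
top fine_c 0.17 [405.1 158.3] [ 0.546 -0.354  0.021]
top coarse_c 0.88 [319.6 198.3] [ 0.446 -0.13   0.03 ]
top lid_knob 0.88 [264.2 133. ] [0.617 0.01  0.038]
top seat 0.62 [403.8 159.1] [ 0.538 -0.332  0.08 ]
top hotplate_top 0.72 [147.5 162.9] [0.542 0.305 0.078]
top jar_c 0.61 [263.1 191.7] [0.465 0.016 0.028]
top weight_c 0.59 [318.1 140.5] [ 0.597 -0.13   0.025]
scene [1.105 0.209 0.912] [-0.58  -0.194 -0.791]
scene pan_c 0.91 [337.4 186.1] [0.351 0.17  0.028]
scene pan_c 0.81 [318.6 211.3] [0.447 0.141 0.028]
scene pan_c 0.76 [370.  210.1] [0.405 0.265 0.028]
scene pan_c 0.67 [299.9 182.3] [0.368 0.071 0.028]
scene fine_c 0.94 [292.1 260.7] [0.601 0.113 0.021]
scene coarse_c 0.7 [215.4 184.6] [ 0.443 -0.142  0.03 ]
scene lid_knob 0.63 [248.5 251.2] [0.617 0.01  0.038]
scene lid_knob 0.42 [264.2 203.6] [0.471 0.003 0.038]
scene seat 0.95 [124.1 184.6] [ 0.548 -0.344  0.08 ]
scene hotplate_top 0.71 [385.7 249.1] [0.543 0.312 0.078]
scene hotplate_top 0.41 [318.2 213.9] [0.492 0.145 0.078]
scene jar_c 0.88 [264.3 203.6] [0.464 0.001 0.027]
scene weight_c 0.77 [191.  230.8] [ 0.596 -0.148  0.025]
```

```bash
python3 - <<'E'
import cv2
a=cv2.imread('pics/top0.png')[90:290,110:460]; cv2.imwrite('pics/top0c.png',cv2.resize(a,None,fx=2.2,fy=2.2,interpolation=cv2.INTER_CUBIC))
a=cv2.imread('pics/scene0.png')[120:340,60:460]; cv2.imwrite('pics/scene0c.png',cv2.resize(a,None,fx=2,fy=2,interpolation=cv2.INTER_CUBIC))
E
```

```text
(no output)
```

View pics/top0c.png

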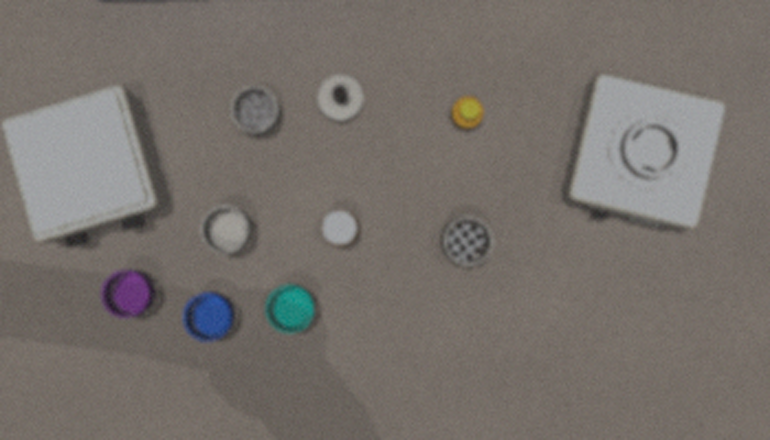

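View pics/scene0c.png

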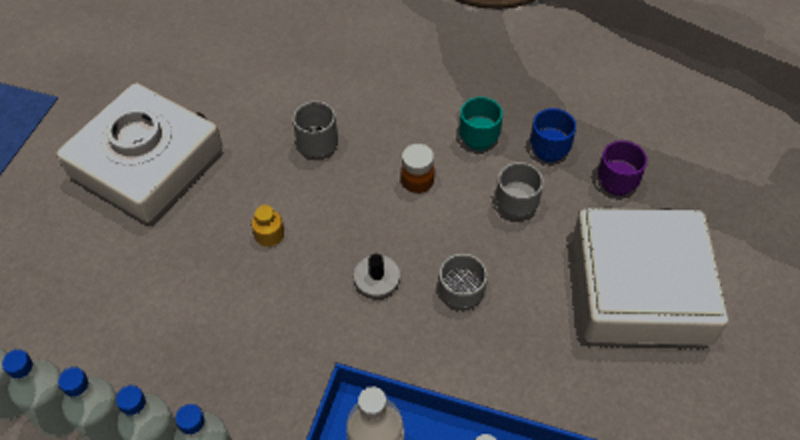

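Top view: the grey pan is at about (213,192), the fine sieve at (226,140), the lid at (264,134), the coarse sieve at (322,199) and the collar at (404,158). In the scene view the pan is the smooth grey cup at about (319,211). The coloured look-alikes are in the row behind it. I'll go above the pan.

Request:
carry_out([
  [[0,0,-0.368,-0.374,-0.325,0,0],[0,0,-0.368,-0.374,-0.325,0,0],[0,0,-0.368,-0.374,-0.325,0,0],[0,0,-0.368,-0.374,-0.325,0,0],[0,0,-0.368,-0.374,-0.325,0,0],[0,0,-0.368,-0.374,-0.325,0,0],[0,0,-0.368,-0.374,-0.325,0,0],[0,0,-0.368,-0.374,-0.325,0,0],[0,0,-0.368,-0.374,-0.325,0,0],[0,0,-0.368,-0.374,-0.325,0,0],[0,0,-0.368,-0.374,-0.325,0,0],[0,0,-0.368,-0.374,-0.325,0,0],[0,0,-0.368,-0.374,-0.325,0,0],[0,0,-0.368,-0.374,-0.325,0,0],[0,0,-0.368,-0.374,-0.325,0,0],[0,0,-0.368,-0.374,-0.325,0,0],[0,0,-0.368,-0.374,-0.325,0,0],[0,0,-0.368,-0.374,-0.325,0,0]],
])

```text
t: 2.4
ee_pos: [0.4564, 0.1467, 0.187]
orientation: [180.0, -0.0, -179.9]
contact_force: [0.1, -1.0, 0.5]
grip_width: 0.0876
grip_force: 0.0
```

```bash
cat >> h.py <<'E'
Z=dict(pan_c=.028,fine_c=.021,coarse_c=.03,lid_knob=.038,seat=.08,jar_c=.0275,weight_c=.025)
H=dict(pan_c=(.056,.018),fine_c=(.042,.010),coarse_c=(.06,.010))
def fit(p,C,mask,top,bot,rad,x0):
    """fit vertical cylinder xy to mask by silhouette IoU"""
    from scipy.optimize import minimize
    a=np.linspace(0,2*np.pi,40,endpoint=False)
    def iou(x):
        P=np.array([[x[0]+rad*np.cos(t),x[1]+rad*np.sin(t),z] for z in(top,bot) for t in a])
        uv=np.array([proj(p,C,q) for q in P]); h=cv2.convexHull((uv*16).astype(np.int32))
        m=np.zeros(mask.shape,np.uint8); cv2.fillPoly(m,[h],1,shift=4)
        return -(m&mask).sum()/max(1,(m|mask).sum())
    s=minimize(iou,x0,method='Nelder-Mead',options=dict(initial_simplex=[[x0[0],x0[1]],[x0[0]+.01,x0[1]],[x0[0],x0[1]+.01]],xatol=2e-4,fatol=1e-4))
    return s.x,-s.fun
def look(k,base=0.,img=None,n='wrist'):
    p,C=shot(n)
    if img: cv2.imwrite('pics/'+img+'.png',p['image'])
    for d in r.landmark_of(k,p)[:3]: print('lm',round(d['conf'],2),np.round(d['at'],1),np.round(at_z(p,C,d['at'],Z[k]+base),4))
    if k in H:
        for d in r.cut_out(k,p)[:3]:
            m=d['pixels'].astype(np.uint8); x0=at_z(p,C,[(d['bbox'][0]+d['bbox'][2])/2,(d['bbox'][1]+d['bbox'][3])/2],Z[k]+base)[:2]
            x,s=fit(p,C,m,H[k][0]+base,H[k][1]+base,.028,x0); print('fit',round(d['conf'],2),d['bbox'],np.round(x,4),round(s,3))
    s=r.sense(); print(round(s['t'],2),np.round(s['ee_pos'],4),np.round(s['orientation'],2),np.round(s['contact_force'],1),round(s['joint_positions'][6],1))
    return p,C
E
python3 - <<'E'
from h import *
p,C=look('pan_c',img='w1'); print(C)
E
```

```text
lm 0.87 [188.4  93.2] [0.3696 0.0732 0.028 ]
lm 0.73 [275.5  83. ] [0.3589 0.1674 0.028 ]
lm 0.69 [364.  113.2] [0.3901 0.2654 0.028 ]
fit 0.82 [248.9, 54.5, 309.7, 109.2] [0.384  0.2303] -0.0
fit 0.82 [338.8, 84.8, 398.6, 138.4] [0.4022 0.3517] -0.0
fit 0.79 [234.0, 153.2, 279.8, 205.1] [0.5233 0.174 ] -0.0
2.55 [0.4567 0.1461 0.187 ] [ 180.     -0.   -179.92] [ 0.8 -0.4  0.6] 68.6
[[-2.34061260e-03  9.67041507e-01  2.54608023e-01  3.88413187e-01]
 [ 9.99997187e-01  2.16555700e-03  9.67850543e-04  1.46565567e-01]
 [ 3.84583463e-04  2.54609572e-01 -9.67043855e-01  3.84035597e-01]
 [ 0.00000000e+00  0.00000000e+00  0.00000000e+00  1.00000000e+00]]h.py:26: RuntimeWarning: overflow encountered in scalar negative
  return -(m&mask).sum()/max(1,(m|mask).sum())
```

```bash
sed -i 's/return -(m&mask).sum()/return -float((m\&mask).sum())/' h.py
python3 - <<'E'
from h import *
p,C=look('pan_c')
for k in('fine_c','coarse_c','jar_c'): print(k);look(k)
E
```

```text
lm 0.9 [257.  176.2] [0.4614 0.1472 0.028 ]
lm 0.88 [276.9  84.4] [0.3606 0.1685 0.028 ]
lm 0.75 [185.5  93. ] [0.3696 0.0696 0.028 ]
fit 0.97 [153.8, 59.9, 219.9, 118.3] [0.3687 0.0738] 0.959
fit 0.84 [339.6, 86.2, 400.5, 140.7] [0.3887 0.2645] 0.947
fit 0.64 [252.1, 52.0, 308.0, 110.9] [0.3611 0.1698] 0.96
2.7 [0.4568 0.1457 0.187 ] [ 180.      0.   -179.96] [-0.  -0.9  0.2] 68.6
fine_c
lm 0.72 [226.7 283. ] [0.604  0.1077 0.021 ]
fit 0.95 [208.8, 259.4, 255.2, 283.8] [0.5889 0.1143] 0.391
2.85 [0.4569 0.1454 0.187 ] [-180.      0.   -179.99] [-0.9 -0.1  0.2] 68.6
coarse_c
lm 0.96 [  9.4 158.9] [ 0.4412 -0.1345  0.03  ]
fit 0.85 [0.0, 133.3, 45.7, 189.5] [ 0.4432 -0.1344] 0.982
3.0 [0.4569 0.1454 0.187 ] [ 180.    0. -180.] [-0.8 -0.2 -0.5] 68.6
jar_c
lm 0.82 [142.5 175.3] [0.4606 0.0139 0.0275]
3.1 [0.4569 0.1454 0.1871] [ 180.      0.   -179.99] [ 0.3 -0.6 -0.5] 68.6
```

View pics/w1.png

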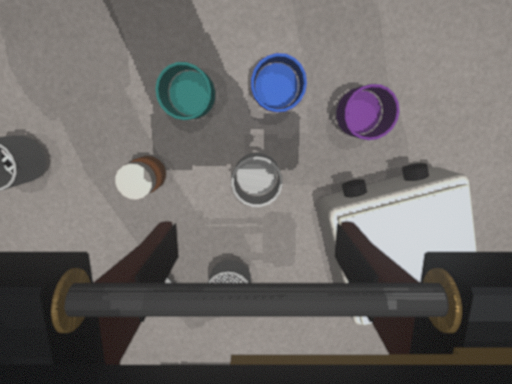

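The grey pan's rim is centred near (257,179) between the jar (138,178) and the hotplate. Teal, blue and purple are behind it.

```bash
sed -i "s/r.cut_out(k,p)\[:3\]/r.cut_out(k,p)[:5]/" h.py
python3 - <<'E'
from h import *
p,C=look('pan_c')
print(at_z(p,C,(257,179.2),.056))
p,C=look('pan_c')
E
```

```text
lm 0.97 [278.   83.7] [0.3602 0.1692 0.028 ]
lm 0.88 [366.6 112.9] [0.3906 0.2672 0.028 ]
lm 0.81 [189.6  93.3] [0.37   0.0735 0.028 ]
fit 0.94 [156.8, 60.9, 216.9, 118.0] [0.3691 0.0734] 0.96
fit 0.79 [253.7, 48.9, 306.8, 110.5] [0.3608 0.1693] 0.965
fit 0.67 [342.2, 83.6, 399.6, 138.6] [0.3902 0.2641] 0.912
fit 0.61 [232.5, 151.5, 284.0, 206.6] [0.4612 0.1471] 0.965
3.25 [0.4569 0.1454 0.187 ] [ 180.      0.   -179.99] [-0.7  0.2  0.2] 68.6
[0.45917148 0.14653509 0.056     ]
lm 0.91 [278.7  81.9] [0.3584 0.1698 0.028 ]
lm 0.7 [256.7 177.1] [0.4627 0.1462 0.028 ]
lm 0.68 [187.5  92.7] [0.3694 0.0712 0.028 ]
fit 0.94 [252.0, 49.1, 308.1, 110.3] [0.3608 0.1689] 0.948
fit 0.87 [230.8, 152.5, 283.4, 203.0] [0.4616 0.1471] 0.95
fit 0.82 [157.4, 60.9, 217.5, 118.9] [0.3688 0.0744] 0.952
3.4 [0.4569 0.1454 0.187 ] [ 180.     -0.   -179.99] [ 0.3 -0.8 -0.6] 68.6
```

Request:
carry_out([
  [[0,0,0,-0.004,0.002,0.05,0],[0,0,0,-0.004,0.002,0.09,0],[0,0,0,-0.004,0.002,0.12,0],[0,0,0,-0.004,0.002,0.14,0],[0,0,0,-0.004,0.002,0.15,0],[0,0,0,-0.004,0.002,0.158,0],[0,0,0,-0.004,0.002,0.158,0],[0,0,0,-0.004,0.002,0.158,0],[0,0,0,-0.004,0.002,0.158,1],[0,0,0,-0.004,0.002,0.158,1],[0,0,0,-0.004,0.002,0.158,1],[0,0,0,-0.004,0.002,0.158,1],[0,0,0,-0.004,0.002,0.158,1],[0,0,0,-0.004,0.002,0.158,1],[0,0,0,-0.004,0.002,0.158,1],[0,0,0,-0.004,0.002,0.158,1]],
], newtons=40)

```text
t: 4.73
ee_pos: [0.4609, 0.1475, 0.0291]
orientation: [180.0, 0.0, -180.0]
contact_force: [-0.2, 0.5, 0.3]
grip_width: 0.0377
grip_force: 0.0
```

```bash
python3 - <<'E'
from h import *
p,C=look('pan_c',img='w2'); print(r.sense()['grip_width'],r.sense()['grip_force'])
p,C=look('pan_c',n='scene',img='s2')
cv2.imwrite('pics/s2c.png',cv2.resize(cv2.hconcat([cv2.imread('pics/s2.png')[120:320,200:400],cv2.imread('pics/w2.png')[0:200,150:350]]),None,fx=2,fy=2))
E
```

```text
lm 0.93 [128.4  68.8] [0.3686 0.072  0.028 ]
lm 0.91 [291.7  54.3] [0.3606 0.1684 0.028 ]
lm 0.68 [450.2 106.7] [0.3902 0.2659 0.028 ]
fit 0.84 [243.2, 0.6, 356.2, 103.8] [0.3604 0.169 ] 0.975
fit 0.83 [210.2, 175.0, 298.9, 274.2] [0.4613 0.1469] 0.841
fit 0.79 [400.5, 47.2, 511.8, 158.5] [0.3888 0.265 ] 0.963
fit 0.74 [55.4, 4.4, 183.0, 117.8] [0.3693 0.0737] 0.937
4.88 [0.4609 0.1474 0.029 ] [-180.     -0.   -179.99] [0.2 0.3 0.5] 71.9
0.025897914465222986 0.0
lm 0.68 [369.9 205.5] [0.3907 0.262  0.028 ]
lm 0.6 [318.9 214.9] [0.458  0.1439 0.028 ]
lm 0.45 [299.6 183.4] [0.3716 0.0714 0.028 ]
fit 0.76 [305.1, 200.9, 328.0, 229.7] [0.4634 0.1427] 0.74
fit 0.63 [341.7, 189.5, 344.2, 192.8] [0.3641 0.1897] 0.014
fit 0.57 [291.2, 173.2, 306.4, 193.8] [0.3747 0.0709] 0.228
fit 0.56 [357.9, 192.9, 379.6, 219.3] [0.39  0.262] 0.936
5.03 [0.4609 0.1475 0.029 ] [ 180.     -0.   -179.99] [-0.2  0.2 -0.7] 71.9
```

View pics/s2c.png

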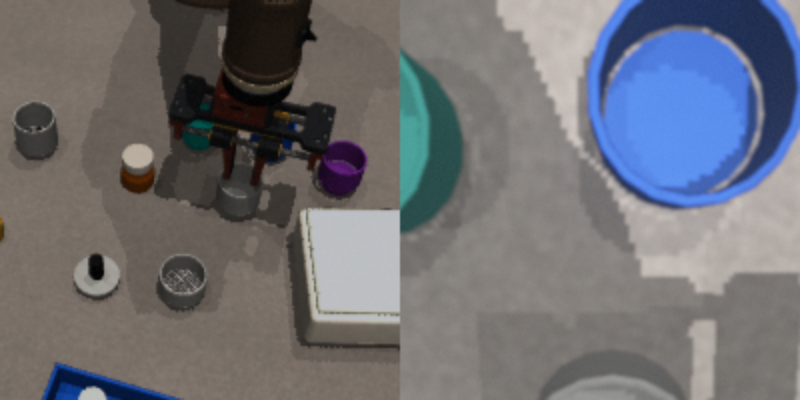

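```bash
python3 - <<'E'
from h import *
w=cv2.imread('pics/w2.png'); p,C=shot('scene'); s=p['image'].copy()
T=tool(); pw,Cw=shot('wrist'); w=pw['image'].copy()
print(pw['mount'].round(3), r.sense()['grip_width'])
for dy in(-.013,0,.013):
    X=(T@[0,dy,0,1])[:3]; 
    for im,q,c in((s,p,C),(w,pw,Cw)): u=proj(q,c,X); print(u); cv2.circle(im,tuple(int(v) for v in u),3,(0,255,0),1)
cv2.imwrite('pics/s3.png',cv2.hconcat([cv2.resize(s[130:280,240:390],(450,450),interpolation=2),cv2.resize(w[150:384,100:400],(350,273))]) if 0 else cv2.resize(s[140:260,260:380],(400,400),interpolation=2))
cv2.imwrite('pics/w3.png',w)
a=cv2.imread('pics/s3.png'); b=cv2.resize(w,(400,300)); cv2.imwrite('pics/c3.png',cv2.hconcat([a,cv2.copyMakeBorder(b,0,100,0,0,0)]))
E
```

```text
[[-0.    -0.967 -0.255  0.068]
 [ 1.    -0.     0.     0.   ]
 [-0.    -0.255  0.967 -0.197]
 [ 0.     0.     0.     1.   ]] 0.006206976200023186
[314.99675702 214.66742892]
[236.34791408 217.27708023]
[320.04263675 215.89291882]
[255.94078694 217.2715536 ]
[325.1120828  217.12413226]
[275.53326554 217.26602709]
```

View pics/c3.png

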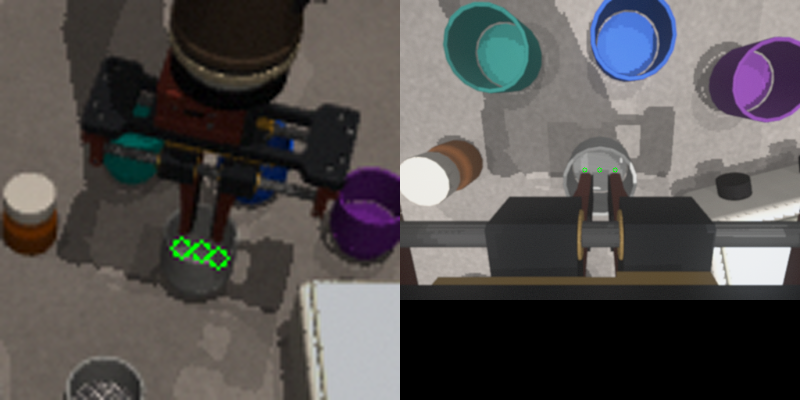

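```bash
python3 - <<'E'
from h import *
print(r.grip_point_offset)
w=cv2.imread('pics/w3.png'); cv2.imwrite('pics/c4.png',cv2.resize(w[160:300,170:345],None,fx=4,fy=4,interpolation=cv2.INTER_CUBIC))
E
```

```text
0.0187
```

View pics/c4.png

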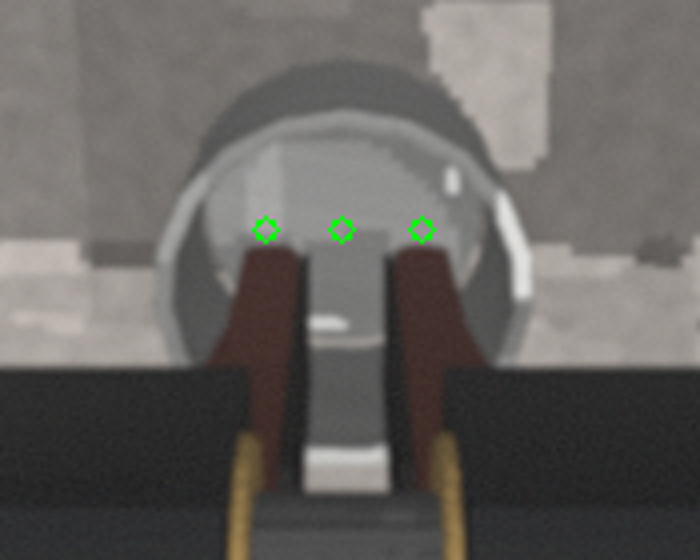

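Seen from the wrist, the fingertips (crop (275,250) and (420,250)) are above the pan's rim. The real tips sit roughly 35 mm higher than the reported TCP suggests, so the jaws closed over the pan without touching it. I'll rise, open, turn 90° for hotplate clearance, and then go lower.

Request:
carry_out([
  [[0,0,0,0,0,-0.03,1],[0,0,0,0,0,-0.06,1],[0,0,1.571,0,0,-0.07,0],[0,0,1.571,0,0,-0.07,0],[0,0,1.571,0,0,-0.07,0],[0,0,1.571,0,0,-0.07,0],[0,0,1.571,0,0,-0.07,0],[0,0,1.571,0,0,-0.07,0],[0,0,1.571,0,0,-0.07,0],[0,0,1.571,0,0,-0.07,0],[0,0,1.571,0,0,-0.07,0],[0,0,1.571,0,0,-0.07,0],[0,0,1.571,0,0,-0.07,0],[0,0,1.571,0,0,-0.07,0],[0,0,1.571,0,0,-0.07,0],[0,0,1.571,0,0,-0.07,0],[0,0,1.571,0,0,-0.07,0],[0,0,1.571,0,0,-0.07,0],[0,0,1.571,0,0,-0.07,0]],
])

```text
t: 6.72
ee_pos: [0.4609, 0.1475, 0.0991]
orientation: [180.0, -0.0, 90.1]
contact_force: [-0.6, 0.6, 0.1]
grip_width: 0.0882
grip_force: 0.0
```

```bash
python3 - <<'E'
from h import *
p,C=look('pan_c',img='w5'); print(r.sense()['grip_width'])
E
```

```text
lm 0.94 [168.6  51.4] [0.3928 0.2626 0.028 ]
lm 0.66 [255.9 191.3] [0.462  0.1487 0.028 ]
lm 0.6 [137.4 167.8] [0.3594 0.1695 0.028 ]
fit 0.97 [164.3, 243.4, 193.1, 281.6] [0.4002 0.0756] 0.128
fit 0.9 [222.0, 158.9, 290.2, 233.9] [0.4623 0.1477] 0.936
fit 0.9 [92.3, 135.2, 175.4, 207.5] [0.3609 0.1687] 0.938
fit 0.65 [120.2, 2.0, 200.3, 86.4] [0.3905 0.2644] 0.94
6.87 [0.4609 0.1474 0.0991] [ 1.800e+02 -1.000e-02  9.004e+01] [ 0.2 -1.   0.6] -12.4
0.0876194642603035
```

View pics/w5.png

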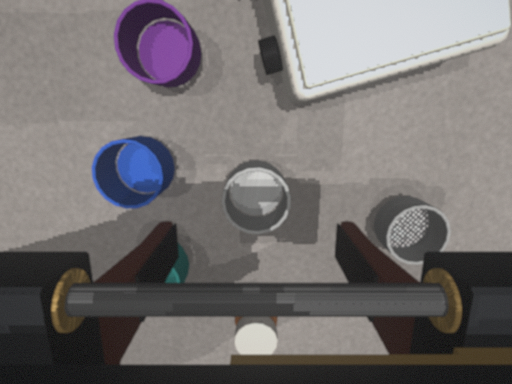

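The grey pan is centred at (257,197) between the open fingers, with blue at (133,172) and fine at (413,230) clear of them. I'll descend lower and close.

Request:
carry_out([
  [[0,0,0,0,0.001,0.03,0],[0,0,0,0,0.001,0.055,0],[0,0,0,0,0.001,0.07,0],[0,0,0,0,0.001,0.08,0],[0,0,0,0,0.001,0.086,0],[0,0,0,0,0.001,0.089,0],[0,0,0,0,0.001,0.089,0],[0,0,0,0,0.001,0.089,0.6],[0,0,0,0,0.001,0.089,0.6],[0,0,0,0,0.001,0.089,0.6],[0,0,0,0,0.001,0.089,0.6],[0,0,0,0,0.001,0.089,0.6],[0,0,0,0,0.001,0.089,0.6],[0,0,0,0,0.001,0.089,0.6],[0,0,0,0,0.001,0.089,0.6]],
], newtons=40)

```text
t: 8.12
ee_pos: [0.4619, 0.1476, 0.0103]
orientation: [180.0, -0.0, 90.0]
contact_force: [-1.4, -0.6, 6.1]
grip_width: 0.0546
grip_force: 40.0
```

Request:
carry_out([
  [[0,0,0,0,0,-0.03,0.6],[0,0,0,0,0,-0.07,0.6],[0,0,0,0,0,-0.11,0.6],[0,0,0,-0.02,0.005,-0.14,0.6],[0,0,0,-0.05,0.01,-0.17,0.6],[0,0,0,-0.085,0.015,-0.19,0.6],[0,0,0,-0.12,0.02,-0.2,0.6],[0,0,0,-0.16,0.025,-0.2,0.6],[0,0,0,-0.2,0.03,-0.2,0.6],[0,0,0,-0.24,0.035,-0.2,0.6],[0,0,0,-0.28,0.04,-0.2,0.6],[0,0,0,-0.32,0.045,-0.2,0.6],[0,0,0,-0.36,0.05,-0.2,0.6],[0,0,0,-0.4,0.055,-0.2,0.6],[0,0,0,-0.44,0.06,-0.2,0.6],[0,0,0,-0.48,0.07,-0.2,0.6],[0,0,0,-0.52,0.075,-0.2,0.6],[0,0,0,-0.55,0.08,-0.2,0.6],[0,0,0,-0.57,0.081,-0.2,0.6],[0,0,0,-0.578,0.081,-0.2,0.6]],
])

```text
t: 9.78
ee_pos: [0.5412, -0.4343, 0.2087]
orientation: [-179.9, 0.1, 89.8]
contact_force: [-0.5, 0.8, -1.8]
grip_width: 0.055
grip_force: 40.0
```

```bash
python3 - <<'E'
from h import *
p,C=look('seat',img='w6'); p,C=look('seat'); s=r.sense();print(s['grip_width'],s['grip_force'])
p,C=look('seat',n='scene',img='s6')
p,C=look('seat',n='top')
a=cv2.imread('pics/w6.png')[0:384,0:512]; b=cv2.imread('pics/s6.png')[110:260,40:180]
cv2.imwrite('pics/c6.png',cv2.hconcat([cv2.resize(a,(500,375)),cv2.resize(b,(300,375),interpolation=2)]))
E
```

```text
lm 0.82 [255.5  83.9] [ 0.542  -0.3388  0.08  ]
9.88 [ 0.5416 -0.4319  0.2091] [-179.9     0.     89.85] [ 0.7  0.2 -1.4] 51.9
lm 0.68 [258.3  86. ] [ 0.5452 -0.3382  0.08  ]
9.98 [ 0.5431 -0.429   0.2096] [-1.7998e+02 -8.0000e-02  9.0040e+01] [ 0.4  0.3 -2.8] 51.9
0.0551385980978951 39.99753272160888
lm 0.82 [125.4 183.1] [ 0.5423 -0.3428  0.08  ]
10.08 [ 0.5437 -0.4284  0.21  ] [ 1.7997e+02 -7.0000e-02  9.0130e+01] [ 1.2  0.2 -1. ] 51.9
lm 0.6 [411.  161.7] [ 0.531  -0.3495  0.08  ]
10.18 [ 0.5437 -0.4287  0.2103] [ 1.7996e+02 -5.0000e-02  9.0120e+01] [ 0.8  0.  -2.2] 51.9
```

View pics/c6.png

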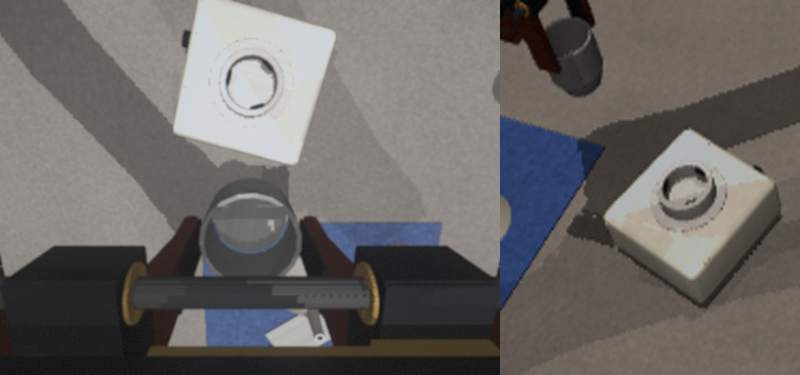

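The pan hangs upright in the hand (wrist crop (250,230)). The collar is centred at about full-frame (257,85), so the seat is at about (0.5435,-0.3385). Next I'll check where the pan sits in the hand.

```bash
python3 - <<'E'
from h import *
for i in range(2): p,C=look('pan_c',base=.2)
p,C=look('pan_c',base=.2,n='scene')
p,C=look('seat')
E
```

```text
lm 0.66 [255.1 228.7] [ 0.5443 -0.4286  0.228 ]
fit 0.91 [205.7, 181.9, 308.9, 281.3] [ 0.5453 -0.4288] 0.889
10.33 [ 0.5434 -0.4296  0.2103] [ 1.7997e+02 -1.0000e-02  9.0070e+01] [ 1.  -0.7 -1.9] 51.9
lm 0.84 [255.  227.3] [ 0.5439 -0.4285  0.228 ]
fit 0.71 [204.0, 183.0, 307.3, 282.0] [ 0.5449 -0.4295] 0.891
10.48 [ 0.543  -0.4303  0.2102] [179.99  -0.    90.02] [-0.   0.2 -0.4] 51.9
lm 0.65 [ 70.7 135.6] [ 0.5517 -0.4347  0.228 ]
lm 0.61 [298.3 182.6] [0.5362 0.0995 0.228 ]
lm 0.56 [336.9 186.9] [0.5243 0.1781 0.228 ]
fit 0.94 [358.7, 192.9, 378.7, 217.2] [0.5544 0.2439] 0.554
fit 0.83 [288.2, 169.7, 309.6, 194.8] [0.5413 0.1029] 0.578
fit 0.67 [325.8, 175.4, 346.2, 196.7] [0.5227 0.1732] 0.53
fit 0.63 [58.2, 114.1, 86.4, 145.5] [ 0.5441 -0.4296] 0.756
10.63 [ 0.5429 -0.4305  0.2101] [180.  -0.  90.] [-0.  -0.2 -1.5] 51.9
10.73 [ 0.5428 -0.4306  0.21  ] [-180.     -0.     89.99] [ 0.5  0.1 -1.7] 51.9
```

Request:
carry_out([
  [[0,0,0,0.03,0,0,0.6],[0,0,0,0.06,-0.001,0,0.6],[0,0,0,0.08,-0.001,0,0.6],[0,0,0,0.091,-0.001,0.01,0.6],[0,0,0,0.091,-0.001,0.03,0.6],[0,0,0,0.091,-0.001,0.06,0.6],[0,0,0,0.091,-0.001,0.08,0.6],[0,0,0,0.091,-0.001,0.095,0.6],[0,0,0,0.091,-0.001,0.102,0.6],[0,0,0,0.091,-0.001,0.107,0.6],[0,0,0,0.091,-0.001,0.111,0.6],[0,0,0,0.091,-0.001,0.114,0.6],[0,0,0,0.091,-0.001,0.117,0.6],[0,0,0,0.091,-0.001,0.12,0.6],[0,0,0,0.091,-0.001,0.123,0.6],[0,0,0,0.091,-0.001,0.125,0.6],[0,0,0,0.091,-0.001,0.125,0.6],[0,0,0,0.091,-0.001,0.125,0.6]],
])

```text
t: 12.23
ee_pos: [0.5419, -0.3396, 0.085]
orientation: [-180.0, -0.0, 90.0]
contact_force: [-0.4, -0.4, -1.2]
grip_width: 0.0551
grip_force: 40.0
```

Request:
carry_out([
  [[0,0,0,0,0,0.002,0.6],[0,0,0,0,0,0.004,0.6],[0,0,0.06,0,0,0.005,0.6],[0,0,0.12,0,0,0.006,0.6],[0,0,0.06,0,0,0.007,0.6],[0,0,0,0,0,0.008,0.6],[0,0,-0.06,0,0,0.009,0.6],[0,0,-0.12,0,0,0.01,0.6],[0,0,-0.06,0,0,0.011,0.6],[0,0,0,0,0,0.012,0.6],[0,0,0.06,0,0,0.013,0.6],[0,0,0.06,0,0,0.013,0.6]],
])

```text
t: 13.23
ee_pos: [0.5425, -0.3396, 0.0725]
orientation: [179.9, 0.0, 86.4]
contact_force: [-0.5, 1.3, 3.6]
grip_width: 0.0551
grip_force: 40.0
```

Request:
carry_out([
  [[0,0,-0.06,0,0,0.001,0.6],[0,0,-0.06,0,0,0.002,0.6],[0,0,-0.06,0,0,0.003,0.6],[0,0,-0.06,0,0,0.003,0.6]],
])

```text
t: 13.57
ee_pos: [0.5427, -0.34, 0.0721]
orientation: [179.8, -0.0, 90.1]
contact_force: [-5.3, 6.0, 23.6]
grip_width: 0.0551
grip_force: 40.0
```

Request:
carry_out([
  [[0,0,-0.06,0,0,0.0005,0.6],[0,0,-0.06,0,0,0.0005,0],[0,0,-0.06,0,0,0.0005,0],[0,0,-0.06,0,0,0.0005,0],[0,0,-0.06,0,0,0.0005,0],[0,0,-0.06,0,0,0.0005,0],[0,0,-0.06,0,0,0.0005,0],[0,0,-0.06,0,0,-0.02,0],[0,0,-0.06,0,0,-0.05,0],[0,0,-0.06,0,0,-0.09,0],[0,0,-0.06,0,0,-0.13,0],[0,0,-0.06,-0.04,0,-0.14,0],[0,0,-0.06,-0.06,0,-0.14,0],[0,0,-0.06,-0.06,0,-0.14,0],[0,0,-0.06,-0.06,0,-0.14,0]],
])

```text
t: 14.82
ee_pos: [0.5411, -0.4006, 0.2087]
orientation: [-180.0, 0.0, 93.3]
contact_force: [-0.1, 0.2, 0.4]
grip_width: 0.0878
grip_force: 0.0
```

```bash
python3 - <<'E'
from h import *
for i in range(2): p,C=look('pan_c',base=.062,img='w7')
cv2.imwrite('pics/c7.png',cv2.resize(p['image'][0:300,100:420],None,fx=2,fy=2))
E
```

```text
lm 0.78 [262.7 121.2] [ 0.5453 -0.3402  0.09  ]
fit 0.6 [234.2, 91.2, 290.8, 153.7] [ 0.5442 -0.3405] 0.955
14.97 [ 0.5421 -0.398   0.2081] [-1.7995e+02 -9.0000e-02  9.3510e+01] [ 0.4 -0.   0.1] 52.8
lm 0.87 [259.5 124.2] [ 0.5432 -0.3405  0.09  ]
fit 0.85 [231.9, 91.4, 293.0, 158.7] [ 0.5442 -0.3403] 0.952
15.12 [ 0.5422 -0.3983  0.2086] [-1.7998e+02 -5.0000e-02  9.3520e+01] [ 1.   0.2 -0.1] 52.8
```

View pics/c7.png

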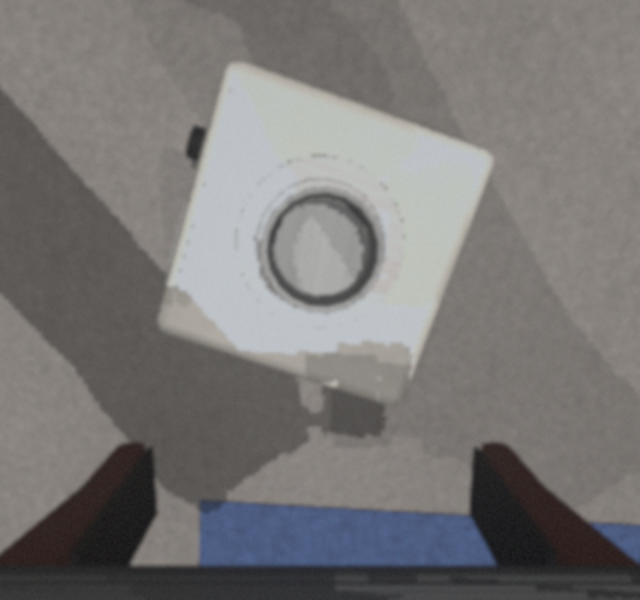

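The pan sits level and home in the collar at crop (322,250), at about (0.5438,-0.340). Now the fine sieve.

Request:
carry_out([
  [[0,0,0.06,0.5,0.093,0.02,0],[0,0,0.06,0.5,0.093,0.02,0],[0,0,0.06,0.5,0.093,0.02,0],[0,0,0.06,0.5,0.093,0.02,0],[0,0,0.06,0.5,0.093,0.02,0],[0,0,0.06,0.5,0.093,0.02,0],[0,0,0.06,0.5,0.093,0.02,0],[0,0,0.06,0.5,0.093,0.02,0],[0,0,0.06,0.5,0.093,0.02,0],[0,0,0.06,0.5,0.093,0.02,0],[0,0,0.06,0.5,0.093,0.02,0],[0,0,0.06,0.5,0.093,0.02,0],[0,0,0.06,0.5,0.093,0.02,0],[0,0,0.06,0.5,0.093,0.02,0],[0,0,0.06,0.5,0.093,0.02,0],[0,0,0.06,0.5,0.093,0.02,0],[0,0,0.06,0.5,0.093,0.02,0],[0,0,0.06,0.5,0.093,0.02,0]],
])

```text
t: 16.62
ee_pos: [0.6048, 0.1033, 0.1894]
orientation: [180.0, 0.0, 89.8]
contact_force: [0.4, -0.0, -0.5]
grip_width: 0.0876
grip_force: 0.0
```

```bash
python3 - <<'E'
from h import *
for i in range(3): p,C=look('fine_c',img='w8')
print(at_z(p,C,(256,180),.042))
E
```

```text
lm 0.85 [254.8 165.3] [0.6047 0.1113 0.021 ]
fit 0.75 [227.1, 138.9, 282.0, 193.3] [0.6031 0.113 ] 0.925
16.77 [0.6048 0.1042 0.1893] [ 1.7998e+02 -1.0000e-02  8.9920e+01] [ 0.   0.3 -0.7] 1.1
lm 0.91 [252.9 164.3] [0.6025 0.1135 0.021 ]
fit 0.6 [228.6, 140.9, 281.4, 194.7] [0.6044 0.114 ] 0.896
16.92 [0.6047 0.1048 0.1891] [ 1.800e+02 -1.000e-02  8.997e+01] [-0.6 -1.1  0.4] 1.1
lm 0.57 [251.8 166.8] [0.601  0.1112 0.021 ]
fit 0.69 [228.7, 140.1, 282.4, 196.3] [0.6043 0.1135] 0.923
17.07 [0.6047 0.1051 0.189 ] [180.   0.  90.] [-0.3  1.4  0. ] 1.1
[0.60597286 0.09981665 0.042     ]
```

View pics/w8.png

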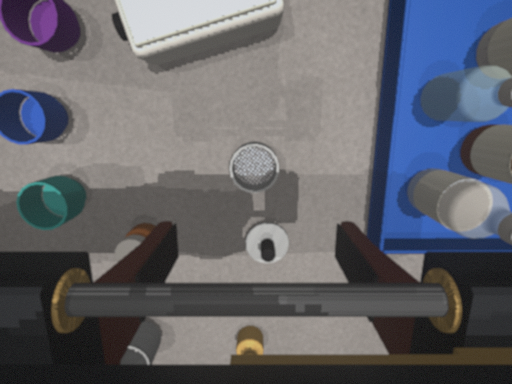

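The fine sieve is at (254,167), with the lid (267,243) and weight (250,340) below it in the image. I'll descend on the sieve.

Request:
carry_out([
  [[0,0,0,0.008,0,0.04,0],[0,0,0,0.008,0,0.08,0],[0,0,0,0.008,0,0.12,0],[0,0,0,0.008,0,0.15,0],[0,0,0,0.008,0,0.17,0],[0,0,0,0.008,0,0.18,0],[0,0,0,0.008,0,0.187,0],[0,0,0,0.008,0,0.19,0],[0,0,0,0.008,0,0.19,0],[0,0,0,0.008,0,0.19,0]],
])

```text
t: 17.9
ee_pos: [0.6057, 0.1133, 0.0003]
orientation: [179.9, -0.0, 90.0]
contact_force: [-0.1, -0.1, -0.7]
grip_width: 0.0878
grip_force: 0.0
```

```bash
python3 - <<'E'
from h import *
p,C=look('fine_c',n='scene',img='s9')
cv2.imwrite('pics/c9.png',cv2.resize(p['image'][180:330,200:400],None,fx=3.5,fy=3.5,interpolation=2))
print(proj(p,C,[.604-.044,.1135,0]),proj(p,C,[.604+.044,.1135,0]),proj(p,C,[.604+.044,.1135,.035]))
E
```

```text
lm 0.64 [290.2 259.3] [0.5991 0.1077 0.021 ]
fit 0.57 [283.4, 243.8, 297.4, 254.7] [0.5823 0.0909] 0.127
18.05 [6.055e-01 1.134e-01 2.000e-04] [ 1.799e+02 -4.000e-02  9.001e+01] [-0.1 -0.4  0.1] 7.7
[296.34998272 250.90325244] [286.73733319 281.97144419] [287.24814031 274.84568484]
```

View pics/c9.png

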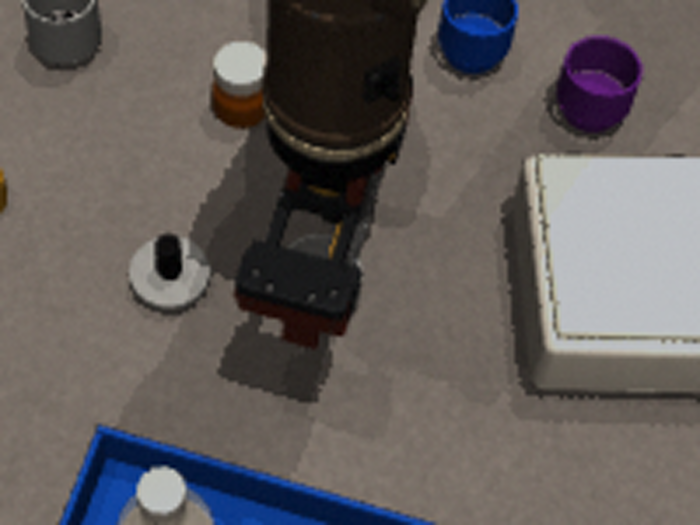

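The near fingertip bottom at crop (300,345) works out at z≈0.04 with the reported TCP at 0, so the offset is about 40 mm. I'll go 16 mm lower and close.

Request:
carry_out([
  [[0,0,0,0,-0.001,0.005,0],[0,0,0,0,-0.001,0.01,0],[0,0,0,0,-0.001,0.014,0],[0,0,0,0,-0.001,0.016,0],[0,0,0,0,-0.001,0.016,0],[0,0,0,0,-0.001,0.016,0.6],[0,0,0,0,-0.001,0.016,0.6],[0,0,0,0,-0.001,0.016,0.6],[0,0,0,0,-0.001,0.016,0.6],[0,0,0,0,-0.001,0.016,0.6],[0,0,0,0,-0.001,0.016,0.6],[0,0,0,0,-0.001,0.016,0.6],[0,0,0,0,-0.001,0.016,0.6]],
], newtons=25)

```text
t: 19.13
ee_pos: [0.6037, 0.1132, -0.0168]
orientation: [180.0, -0.0, 90.0]
contact_force: [0.2, -0.5, 1.2]
grip_width: 0.0544
grip_force: 25.0
```

Request:
carry_out([
  [[0,0,0,0,0,-0.03,0.6],[0,0,0,0,0,-0.07,0.6],[0,0,0,0,0,-0.11,0.6],[0,0,0,-0.02,-0.005,-0.15,0.6],[0,0,0,-0.05,-0.01,-0.18,0.6],[0,0,0,-0.085,-0.015,-0.2,0.6],[0,0,0,-0.12,-0.02,-0.21,0.6],[0,0,0,-0.16,-0.025,-0.216,0.6],[0,0,0,-0.2,-0.03,-0.216,0.6],[0,0,0,-0.24,-0.035,-0.216,0.6],[0,0,0,-0.28,-0.04,-0.216,0.6],[0,0,0,-0.32,-0.045,-0.216,0.6],[0,0,0,-0.36,-0.05,-0.216,0.6],[0,0,0,-0.4,-0.055,-0.216,0.6],[0,0,0,-0.44,-0.06,-0.216,0.6],[0,0,0,-0.48,-0.061,-0.216,0.6],[0,0,0,-0.51,-0.061,-0.216,0.6],[0,0,0,-0.53,-0.061,-0.216,0.6],[0,0,0,-0.533,-0.061,-0.216,0.6],[0,0,0,-0.533,-0.061,-0.216,0.6]],
])

```text
t: 20.8
ee_pos: [0.5415, -0.4215, 0.1984]
orientation: [-179.9, 0.0, 89.8]
contact_force: [-0.8, -0.0, -0.2]
grip_width: 0.0546
grip_force: 25.0
```

Request:
carry_out([
  [[0,0,0,0,0,0,0.6],[0,0,0,0,0,0,0.6],[0,0,0,0,0,0,0.6]],
])

```text
t: 21.05
ee_pos: [0.5436, -0.4181, 0.1991]
orientation: [180.0, -0.1, 90.1]
contact_force: [0.5, 0.2, -1.0]
grip_width: 0.0545
grip_force: 25.0
```

```bash
python3 - <<'E'
from h import *
p,C=look('pan_c',base=.062); p,C=look('pan_c',base=.062,img='w10')
z=r.sense()['ee_pos'][2]+.0165; print(z)
p,C=look('fine_c',base=z); p,C=look('fine_c',base=z)
E
```

```text
lm 0.84 [254.5 102.8] [ 0.5433 -0.3407  0.09  ]
fit 0.74 [225.2, 66.2, 284.3, 132.0] [ 0.5445 -0.3403] 0.96
21.2 [ 0.5433 -0.4187  0.1992] [ 1.7997e+02 -2.0000e-02  9.0090e+01] [-0.2  0.7 -1.3] 51.7
lm 0.91 [256.8 100.9] [ 0.5453 -0.3397  0.09  ]
fit 0.97 [222.2, 64.0, 289.5, 131.1] [ 0.5449 -0.3401] 0.969
21.35 [ 0.543  -0.4194  0.1992] [179.98  -0.    90.04] [ 0.7  0.5 -1.3] 51.7
0.2157154103958025
lm 0.56 [254.6 241.8] [ 0.5434 -0.4193  0.2367]
fit 0.57 [199.9, 190.2, 315.1, 283.1] [ 0.544  -0.4175] 0.778
21.5 [ 0.5428 -0.4198  0.1991] [180.     0.    90.01] [ 0.1  1.2 -1.6] 51.7
lm 0.62 [255.9 243.1] [ 0.5439 -0.4203  0.2367]
fit 0.97 [198.0, 186.2, 317.6, 284.7] [ 0.5442 -0.4189] 0.789
21.65 [ 0.5427 -0.4199  0.199 ] [-180.   -0.   90.] [ 0.  -0.4 -0.5] 51.7
```

Request:
carry_out([
  [[0,0,0,0.03,0,0,0.6],[0,0,0,0.06,0,0,0.6],[0,0,0,0.075,0,0.01,0.6],[0,0,0,0.079,0,0.03,0.6],[0,0,0,0.079,0,0.055,0.6],[0,0,0,0.079,0,0.075,0.6],[0,0,0,0.079,0,0.085,0.6],[0,0,0,0.079,0,0.092,0.6],[0,0,0,0.079,0,0.095,0.6],[0,0,0,0.079,0,0.098,0.6],[0,0,0,0.079,0,0.1,0.6],[0,0,0,0.079,0,0.102,0.6],[0,0,0,0.079,0,0.104,0.6],[0,0,0,0.079,0,0.105,0.6],[0,0,0,0.079,0,0.106,0.6],[0,0,0,0.079,0,0.107,0.6],[0,0,0,0.079,0,0.108,0.6],[0,0,0,0.079,0,0.108,0.6]],
])

```text
t: 23.15
ee_pos: [0.5428, -0.341, 0.0912]
orientation: [180.0, 0.0, 90.0]
contact_force: [0.6, -0.8, -0.6]
grip_width: 0.0544
grip_force: 25.0
```

Request:
carry_out([
  [[0,0,0,0,0,0.001,0.6],[0,0,0,0,0,0.002,0.6],[0,0,0,0,0,0.002,0.6]],
])

```text
t: 23.4
ee_pos: [0.5429, -0.3411, 0.091]
orientation: [179.9, -0.0, 90.0]
contact_force: [-4.9, 3.1, 15.9]
grip_width: 0.0546
grip_force: 25.0
```

Request:
carry_out([
  [[0,0,0,0,0,-0.0015,0.6],[0,0,0,0,0,-0.0015,0],[0,0,0,0,0,-0.0015,0],[0,0,0,0,0,-0.0015,0],[0,0,0,0,0,-0.0015,0],[0,0,0,0,0,-0.0015,0],[0,0,0,0,0,-0.0015,0],[0,0,0,0,0,-0.03,0],[0,0,0,0,0,-0.07,0],[0,0,0,0,0,-0.11,0],[0,0,0,0,0,-0.12,0],[0,0,0,0.206,-0.1,-0.12,0],[0,0,0,0.206,-0.1,-0.12,0],[0,0,0,0.206,-0.1,-0.12,0],[0,0,0,0.206,-0.1,-0.12,0],[0,0,0,0.206,-0.1,-0.12,0],[0,0,0,0.206,-0.1,-0.12,0],[0,0,0,0.206,-0.1,-0.12,0],[0,0,0,0.206,-0.1,-0.12,0],[0,0,0,0.206,-0.1,-0.12,0]],
])

```text
t: 25.07
ee_pos: [0.4432, -0.1353, 0.2093]
orientation: [179.9, 0.0, 90.0]
contact_force: [-0.1, -0.4, 0.4]
grip_width: 0.0879
grip_force: 0.0
```

```bash
python3 - <<'E'
from h import *
for i in range(3): p,C=look('coarse_c',img='w11')
p,C=look('fine_c',base=.108,n='scene',img='s11')
a=cv2.imread('pics/s11.png')[120:240,60:200];cv2.imwrite('pics/c11.png',cv2.resize(cv2.hconcat([cv2.resize(a,(448,384),interpolation=2),cv2.imread('pics/w11.png')]),(800,320)))
E
```

```text
lm 0.59 [254.9 165.7] [ 0.4433 -0.1296  0.03  ]
fit 0.87 [231.4, 139.8, 281.5, 195.7] [ 0.444  -0.1327] 0.968
25.22 [ 0.443  -0.1361  0.209 ] [-1.800e+02  5.000e-02  8.988e+01] [-0.  -0.7  0.5] 17.5
lm 0.63 [254.9 167. ] [ 0.4429 -0.1321  0.03  ]
fit 0.24 [389.3, 14.3, 434.4, 65.9] [0.5965 0.0019] 0.59
25.37 [ 0.4428 -0.1358  0.2089] [-1.7997e+02  4.0000e-02  8.9910e+01] [ 0.2 -0.2  0. ] 17.5
lm 0.91 [256.8 163.6] [ 0.4449 -0.1275  0.03  ]
fit 0.95 [232.2, 142.0, 282.3, 197.2] [ 0.4443 -0.132 ] 0.936
fit 0.43 [262.7, 252.9, 385.8, 354.0] [ 0.5162 -0.2635] 0.238
25.52 [ 0.4427 -0.1353  0.2089] [-1.7998e+02  2.0000e-02  8.9960e+01] [-0.6  0.5  0.6] 17.5
lm 0.57 [120.8 167. ] [ 0.5324 -0.3464  0.129 ]
fit 0.91 [106.6, 154.4, 134.5, 179.2] [ 0.5428 -0.3442] 0.934
25.67 [ 0.4427 -0.135   0.209 ] [-179.99    0.     89.99] [-0.2 -0.  -0. ] 17.5
```

View pics/c11.png

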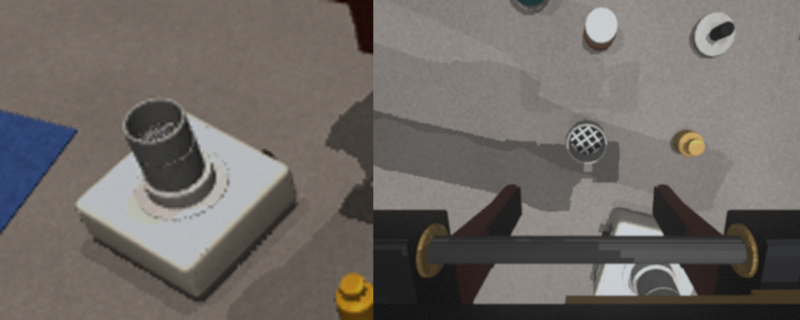

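The fine sieve is nested square on the pan (left crop, around (155,140)). The coarse sieve is at wrist crop (586,142), clear of the weight and jar.

Request:
carry_out([
  [[0,0,0,0.003,0.001,0.04,0],[0,0,0,0.003,0.001,0.08,0],[0,0,0,0.003,0.001,0.12,0],[0,0,0,0.003,0.001,0.155,0],[0,0,0,0.003,0.001,0.18,0],[0,0,0,0.003,0.001,0.195,0],[0,0,0,0.003,0.001,0.203,0],[0,0,0,0.003,0.001,0.209,0],[0,0,0,0.003,0.001,0.209,0],[0,0,0,0.003,0.001,0.209,0],[0,0,0,0.003,0.001,0.209,0.6],[0,0,0,0.003,0.001,0.209,0.6],[0,0,0,0.003,0.001,0.209,0.6],[0,0,0,0.003,0.001,0.209,0.6],[0,0,0,0.003,0.001,0.209,0.6],[0,0,0,0.003,0.001,0.209,0.6],[0,0,0,0.003,0.001,0.209,0.6],[0,0,0,0.003,0.001,0.209,0.6]],
], newtons=25)

```text
t: 27.17
ee_pos: [0.4438, -0.1318, 0.0003]
orientation: [180.0, -0.0, 90.0]
contact_force: [-1.8, 1.7, 6.2]
grip_width: 0.0541
grip_force: 25.0
```

Request:
carry_out([
  [[0,0,0,0,0,-0.03,0.6],[0,0,0,0,0,-0.07,0.6],[0,0,0,0,0,-0.11,0.6],[0,0,0,0,0,-0.15,0.6],[0,0,0,0,0.01,-0.19,0.6],[0,0,0,-0.02,0.02,-0.22,0.6],[0,0,0,-0.05,0.03,-0.235,0.6],[0,0,0,-0.085,0.045,-0.235,0.6],[0,0,0,-0.12,0.06,-0.235,0.6],[0,0,0,-0.155,0.075,-0.235,0.6],[0,0,0,-0.19,0.085,-0.235,0.6],[0,0,0,-0.22,0.095,-0.235,0.6],[0,0,0,-0.25,0.099,-0.235,0.6],[0,0,0,-0.27,0.099,-0.235,0.6],[0,0,0,-0.285,0.099,-0.235,0.6],[0,0,0,-0.288,0.099,-0.235,0.6],[0,0,0,-0.288,0.099,-0.235,0.6],[0,0,0,-0.288,0.099,-0.235,0.6],[0,0,0,-0.288,0.099,-0.235,0.6],[0,0,0,-0.288,0.099,-0.235,0.6]],
])

```text
t: 28.83
ee_pos: [0.5434, -0.4184, 0.2352]
orientation: [180.0, -0.0, 90.1]
contact_force: [-0.1, 0.1, -1.6]
grip_width: 0.0545
grip_force: 25.0
```

```bash
python3 - <<'E'
from h import *
p,C=look('fine_c',base=.108); p,C=look('fine_c',base=.108,img='w12')
z=r.sense()['ee_pos'][2]; print(z)
p,C=look('coarse_c',base=z); p,C=look('coarse_c',base=z)
E
```

```text
lm 0.7 [256.4 101. ] [ 0.5449 -0.3395  0.129 ]
fit 0.62 [225.4, 67.5, 290.1, 139.9] [ 0.5445 -0.3408] 0.971
28.98 [ 0.5432 -0.419   0.2353] [ 1.7997e+02 -2.0000e-02  9.0070e+01] [ 0.2  0.1 -1.3] 52.5
lm 0.86 [253.8 101.5] [ 0.5423 -0.3406  0.129 ]
fit 0.91 [223.6, 66.3, 290.5, 138.1] [ 0.5443 -0.3407] 0.96
fit 0.63 [199.9, 181.9, 313.6, 283.7] [ 0.5437 -0.4504] 0.344
29.13 [ 0.5429 -0.4195  0.2352] [ 1.7998e+02 -1.0000e-02  9.0030e+01] [ 0.1 -0.4 -2. ] 52.5
0.23517572362997988
lm 0.8 [253.9 234.8] [ 0.5429 -0.4182  0.2652]
fit 0.89 [198.8, 179.6, 313.7, 285.1] [ 0.5446 -0.4192] 0.767
29.28 [ 0.5428 -0.4198  0.2351] [180.  -0.  90.] [-0.7  0.2 -1.5] 52.5
lm 0.66 [255.3 235.8] [ 0.5435 -0.4191  0.2652]
fit 0.95 [200.1, 178.6, 314.5, 283.7] [ 0.5444 -0.4202] 0.759
29.43 [ 0.5427 -0.4199  0.235 ] [-180.   -0.   90.] [ 0.1  0.2 -2.1] 52.5
```

Request:
carry_out([
  [[0,0,0,0.03,0,0,0.6],[0,0,0,0.06,0,0,0.6],[0,0,0,0.075,0,0.01,0.6],[0,0,0,0.079,0,0.03,0.6],[0,0,0,0.079,0,0.05,0.6],[0,0,0,0.079,0,0.067,0.6],[0,0,0,0.079,0,0.077,0.6],[0,0,0,0.079,0,0.082,0.6],[0,0,0,0.079,0,0.085,0.6],[0,0,0,0.079,0,0.088,0.6],[0,0,0,0.079,0,0.09,0.6],[0,0,0,0.079,0,0.092,0.6],[0,0,0,0.079,0,0.094,0.6],[0,0,0,0.079,0,0.095,0.6],[0,0,0,0.079,0,0.096,0.6],[0,0,0,0.079,0,0.097,0.6],[0,0,0,0.079,0,0.0975,0.6],[0,0,0,0.079,0,0.0975,0.6]],
])

```text
t: 30.93
ee_pos: [0.543, -0.3414, 0.1402]
orientation: [179.9, 0.0, 90.0]
contact_force: [-4.3, 3.2, 15.7]
grip_width: 0.0545
grip_force: 25.0
```

Request:
carry_out([
  [[0,0,0,0,0,-0.002,0.6],[0,0,0,0,0,-0.002,0],[0,0,0,0,0,-0.002,0],[0,0,0,0,0,-0.002,0],[0,0,0,0,0,-0.002,0],[0,0,0,0,0,-0.002,0],[0,0,0,0,0,-0.002,0],[0,0,0,0,0,-0.03,0],[0,0,0,0,0,-0.065,0],[0,0,0,0,0,-0.07,0],[0,0,0,0.35,0.074,-0.07,0],[0,0,0,0.35,0.074,-0.07,0],[0,0,0,0.35,0.074,-0.07,0],[0,0,0,0.35,0.074,-0.07,0],[0,0,0,0.35,0.074,-0.07,0],[0,0,0,0.35,0.074,-0.07,0],[0,0,0,0.35,0.074,-0.07,0],[0,0,0,0.35,0.074,-0.07,0],[0,0,0,0.35,0.074,-0.07,0],[0,0,0,0.35,0.074,-0.07,0]],
])

```text
t: 32.6
ee_pos: [0.6176, 0.0175, 0.2064]
orientation: [-180.0, -0.1, 90.6]
contact_force: [0.4, -0.3, -0.8]
grip_width: 0.088
grip_force: 0.0
```

Request:
carry_out([
  [[0,0,0,0,0,0,0],[0,0,0,0,0,0,0],[0,0,0,0,0,0,0]],
])

```text
t: 32.85
ee_pos: [0.6165, 0.0071, 0.2077]
orientation: [180.0, 0.0, 89.9]
contact_force: [0.3, 1.1, 0.6]
grip_width: 0.0879
grip_force: 0.0
```

```bash
python3 - <<'E'
from h import *
for i in range(3):
    p,C=look('lid_knob',img='w13')
    for d in r.cut_out('lid_knob',p)[:2]: print(d['bbox'],d['conf'])
a=p['image'][60:320,120:400]
p,C=look('coarse_c',base=.14,n='scene',img='s13')
b=p['image'][100:240,60:200]
cv2.imwrite('pics/c13.png',cv2.hconcat([cv2.resize(a,(430,400),interpolation=2),cv2.resize(b,(370,400),interpolation=2)]))
E
```

```text
lm 0.81 [261.6 169.5] [0.6244 0.0098 0.038 ]
32.95 [0.6165 0.0072 0.2077] [1.7999e+02 1.0000e-02 8.9840e+01] [ 0.  -0.1  0.1] 12.7
[241.1, 146.2, 281.6, 185.3] 0.86
[161.0, 342.7, 232.0, 362.8] 0.75
lm 0.91 [265.  171.7] [0.6286 0.0077 0.038 ]
33.1 [0.6167 0.0082 0.2077] [ 1.7999e+02 -1.0000e-02  8.9920e+01] [-0.3 -0.6  0.2] 12.7
[242.0, 144.2, 280.9, 189.3] 0.78
lm 0.78 [262.4 170. ] [0.6256 0.0106 0.038 ]
33.25 [0.6167 0.0088 0.2076] [ 1.7999e+02 -1.0000e-02  8.9970e+01] [0.3 0.7 0. ] 12.7
[240.9, 145.3, 281.2, 186.6] 0.81
lm 0.84 [111.  156.6] [ 0.5394 -0.3563  0.17  ]
fit 0.77 [97.0, 145.1, 132.0, 172.9] [ 0.5441 -0.3449] 0.94
33.45 [0.6167 0.0091 0.2075] [-180.   -0.   90.] [-0.6  0.2 -1. ] 12.7
```

View pics/c13.png

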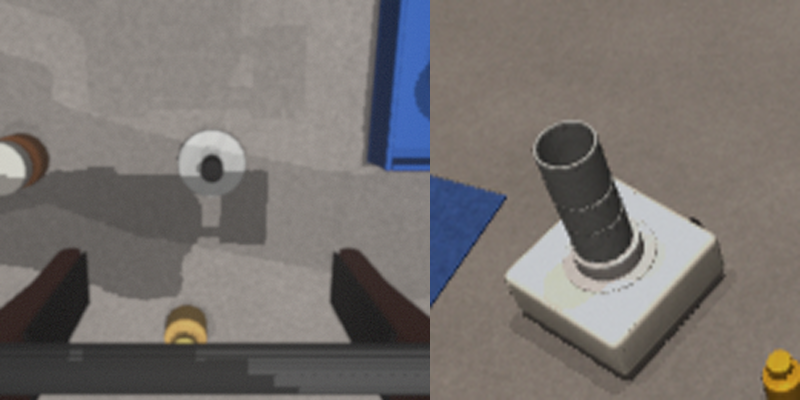

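The lid's disc is at about full-frame (258,166) with its knob near (257,169). The network's 262 looks a little off, so I'll measure the disc and knob directly. In the scene view the three parts stand straight.

```bash
python3 - <<'E'
from h import *
for i in range(2):
    p,C=shot('wrist'); im=cv2.GaussianBlur(p['image'],(3,3),0)[120:210,215:300]
    g=im.max(2)
    hull=None
    for nm,m,z in(('disc',(g>165).astype(np.uint8),.016),('knob',(g<75).astype(np.uint8),.048)):
        n,l,s,c=cv2.connectedComponentsWithStats(m)
        for j in sorted(range(1,n),key=lambda j:-s[j,4])[:2]:
            x,y,w,h,a=s[j]; u=(x+w/2+214.5,y+h/2+119.5); print(nm,s[j]+[215,120,0,0,0],at_z(p,C,u,z).round(4))
E
```

```text
disc [237 145  42  29 709] [0.6198 0.0213 0.016 ]
knob [251 162  14  17 190] [0.6197 0.0132 0.048 ]
disc [237 145  42  29 706] [0.6199 0.0213 0.016 ]
knob [251 162  14  17 192] [0.6197 0.0132 0.048 ]
```

```bash
python3 - <<'E'
from h import *
p,C=shot('wrist'); print(at_z(p,C,(258,178.5),.05)[1]+.009, at_z(p,C,(258,161.5),.016)[1]-.009, at_z(p,C,(258,144.8),.016)[1]-.028, tool()[:3,3])
print(at_z(p,C,(258,170),.033))
E
```

```text
0.01271846908685 0.009216835275419723 0.010923804748754599 [0.61671334 0.00920449 0.20751403]
[0.62032838 0.01056593 0.033     ]
```

Request:
carry_out([
  [[0,0,0,0.002,0.0025,0.04,0],[0,0,0,0.002,0.0025,0.08,0],[0,0,0,0.002,0.0025,0.12,0],[0,0,0,0.002,0.0025,0.155,0],[0,0,0,0.002,0.0025,0.185,0],[0,0,0,0.002,0.0025,0.205,0],[0,0,0,0.002,0.0025,0.215,0],[0,0,0,0.002,0.0025,0.2195,0],[0,0,0,0.002,0.0025,0.2195,0],[0,0,0,0.002,0.0025,0.2195,0.9],[0,0,0,0.002,0.0025,0.2195,0.9],[0,0,0,0.002,0.0025,0.2195,0.9],[0,0,0,0.002,0.0025,0.2195,0.9],[0,0,0,0.002,0.0025,0.2195,0.9],[0,0,0,0.002,0.0025,0.2195,0.9],[0,0,0,0.002,0.0025,0.2195,0.9],[0,0,0,0.002,0.0025,0.2195,0.9],[0,0,0,0.002,0.0025,0.2195,0.9],[0,0,0,0.002,0.0025,0.2195,0.9],[0,0,0,0.002,0.0025,0.2195,0.9]],
], newtons=20)

```text
t: 35.27
ee_pos: [0.6191, 0.0111, -0.012]
orientation: [-180.0, -0.0, 90.0]
contact_force: [-0.9, -0.4, -1.0]
grip_width: 0.0183
grip_force: 0.2
```

Request:
carry_out([
  [[0,0,0,0,0,0,0.9],[0,0,0,0,0,0,0.9],[0,0,0,0,0,0,0.9]],
])

```text
t: 35.52
ee_pos: [0.6192, 0.0111, -0.012]
orientation: [-180.0, 0.0, 90.0]
contact_force: [1.3, 0.1, -0.9]
grip_width: 0.0174
grip_force: 20.0
```

Request:
carry_out([
  [[0,0,0,0,0,-0.03,0.9],[0,0,0,0,0,-0.07,0.9],[0,0,0,0,0,-0.11,0.9],[0,0,0,0,0,-0.15,0.9],[0,0,0,-0.01,-0.005,-0.19,0.9],[0,0,0,-0.03,-0.01,-0.22,0.9],[0,0,0,-0.06,-0.02,-0.245,0.9],[0,0,0,-0.095,-0.03,-0.26,0.9],[0,0,0,-0.13,-0.04,-0.262,0.9],[0,0,0,-0.165,-0.045,-0.262,0.9],[0,0,0,-0.2,-0.05,-0.262,0.9],[0,0,0,-0.235,-0.055,-0.262,0.9],[0,0,0,-0.27,-0.06,-0.262,0.9],[0,0,0,-0.305,-0.065,-0.262,0.9],[0,0,0,-0.34,-0.07,-0.262,0.9],[0,0,0,-0.375,-0.076,-0.262,0.9],[0,0,0,-0.405,-0.076,-0.262,0.9],[0,0,0,-0.425,-0.076,-0.262,0.9],[0,0,0,-0.431,-0.076,-0.262,0.9],[0,0,0,-0.431,-0.076,-0.262,0.9]],
])

```text
t: 37.18
ee_pos: [0.542, -0.4217, 0.2495]
orientation: [-179.9, 0.0, 89.8]
contact_force: [-0.3, 0.5, -0.7]
grip_width: 0.0174
grip_force: 20.0
```

Request:
carry_out([
  [[0,0,0,0,0,0,0.9],[0,0,0,0,0,0,0.9],[0,0,0,0,0,0,0.9],[0,0,0,0,0,0,0.9]],
])

```text
t: 37.52
ee_pos: [0.544, -0.4183, 0.2502]
orientation: [180.0, -0.0, 90.1]
contact_force: [-0.1, -0.1, -0.6]
grip_width: 0.0177
grip_force: 20.0
```

```bash
python3 - <<'E'
from h import *
for i in range(2): p,C=look('coarse_c',base=.14,img='w14')
z=r.sense()['ee_pos'][2]+.012
for i in range(2):
    p,C=shot('wrist')
    for d in r.cut_out('lid_knob',p)[:2]: 
        m=d['pixels'].astype(np.uint8); b=d['bbox']; x,s=fit(p,C,m,z+.016,z+.01,.028,at_z(p,C,((b[0]+b[2])/2,(b[1]+b[3])/2),z+.016)[:2]); print(b,round(d['conf'],2),x.round(4),round(s,3), at_z(p,C,((b[0]+b[2])/2,b[1]),z+.016)-[0,.028,0])
cv2.imwrite('pics/c14.png',p['image'])
E
```

```text
lm 0.68 [252.7 102.2] [ 0.5423 -0.3413  0.17  ]
fit 0.56 [218.4, 61.5, 292.9, 143.0] [ 0.5449 -0.3426] 0.949
37.67 [ 0.5436 -0.4191  0.2502] [ 1.7998e+02 -1.0000e-02  9.0060e+01] [-0.6  0.3 -1.4] 52.7
lm 0.74 [254.3 101.4] [ 0.5434 -0.3414  0.17  ]
fit 0.94 [220.6, 59.5, 293.6, 138.5] [ 0.5444 -0.3427] 0.944
37.82 [ 0.5433 -0.4196  0.2501] [179.99  -0.    90.02] [-0.3 -0.1 -1.2] 52.7
[214.5, 189.9, 302.9, 275.3] 0.88 [ 0.5451 -0.4195] 0.649 [ 0.54600861 -0.42047417  0.27811341]
[215.1, 189.6, 305.6, 276.9] 0.84 [ 0.5449 -0.4201] 0.653 [ 0.54681019 -0.42047122  0.27811341]
```

View pics/c14.png

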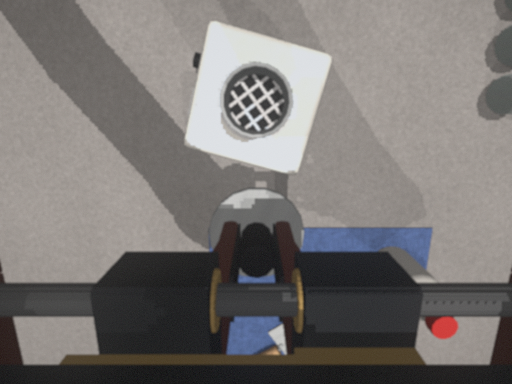

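The lid hangs level with its disc centred at (256,232), and the stack's open mouth is at (257,99). I'll place the lid.

Request:
carry_out([
  [[0,0,0,0.03,0,0,0.9],[0,0,0,0.06,0,0,0.9],[0,0,0,0.074,0,0.005,0.9],[0,0,0,0.078,0,0.015,0.9],[0,0,0,0.078,0,0.03,0.9],[0,0,0,0.078,0,0.045,0.9],[0,0,0,0.078,0,0.054,0.9],[0,0,0,0.078,0,0.059,0.9],[0,0,0,0.078,0,0.062,0.9],[0,0,0,0.078,0,0.065,0.9],[0,0,0,0.078,0,0.067,0.9],[0,0,0,0.078,0,0.069,0.9],[0,0,0,0.078,0,0.071,0.9],[0,0,0,0.078,0,0.072,0.9],[0,0,0,0.078,0,0.073,0.9],[0,0,0,0.078,0,0.074,0.9],[0,0,0,0.078,0,0.0745,0.9],[0,0,0,0.078,0,0.0745,0.9]],
])

```text
t: 39.52
ee_pos: [0.5438, -0.3425, 0.1778]
orientation: [179.9, 0.0, 90.0]
contact_force: [-2.6, 2.3, 12.0]
grip_width: 0.0178
grip_force: 20.0
```

Request:
carry_out([
  [[0,0,0,0,0,-0.002,0.9],[0,0,0,0,0,-0.002,0.3],[0,0,0,0,0,-0.002,0.3],[0,0,0,0,0,-0.002,0.3],[0,0,0,0,0,-0.002,0.3],[0,0,0,0,0,-0.002,0.3],[0,0,0,0,0,-0.002,0.3],[0,0,0,0,0,-0.03,0.3],[0,0,0,0,0,-0.06,0.3],[0,0,0,0,0,-0.09,0.3],[0,0,0,0,0,-0.1,0.3],[0,0,0,-0.06,0,-0.1,0.3],[0,0,0,-0.09,0,-0.1,0.3],[0,0,0,-0.09,0,-0.1,0.3],[0,0,0,-0.09,0,-0.1,0.3],[0,0,0,-0.09,0,-0.1,0.3]],
])

```text
t: 40.85
ee_pos: [0.5427, -0.4321, 0.2747]
orientation: [-179.9, -0.0, 89.9]
contact_force: [0.0, 0.5, -0.1]
grip_width: 0.0618
grip_force: 0.0
```

```bash
python3 - <<'E'
from h import *
p,C=shot('scene'); q,D=shot('wrist')
cv2.imwrite('pics/c15.png',cv2.hconcat([cv2.resize(p['image'][80:300,50:330],(480,377),interpolation=2),cv2.resize(q['image'][0:260,170:350],(261,377))]))
print(r.sense()['t'],r.sense()['contact_force'],r.sense()['grip_width'])
for z in(.08,.118,.15,.2,.206,.24): print(z,proj(p,C,[.5437,-.3415,z]).round(1))
E
```

```text
40.95 [0.12000593 0.26731174 0.22457721] 0.06157504089232059
0.08 [125.6 183.6]
0.118 [121.5 173.7]
0.15 [117.9 164.9]
0.2 [112.  150.3]
0.206 [111.2 148.4]
0.24 [106.8 137.7]
```

View pics/c15.png

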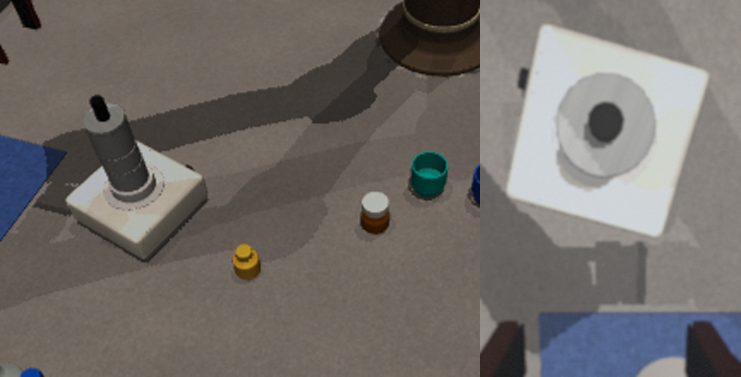

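The stack is straight and the lid is level. The knob top shows at full-frame (106.6,136.6), against a predicted (106.8,137.7) for a fully seated stack. The jar and weight stand untouched.

```bash
python3 -c "
from bench import r
print(r.hand_in())"
```

```text
the job is handed in; nothing more can be done
None
```

I built the stack in the order asked (pan pressed home in the collar, then fine sieve, coarse sieve and lid), and everything looked upright and fully seated in the final pictures. The amber jar and brass weight were left untouched, and I handed the job in at about 41 s.

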